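Feed the offcut crusher and hold its run lever

TASK

Tip the feed tray up so that all five wooden offcuts slide into the crusher's hopper, and let the tray back down. Only then flip the safety catch over, clear of the lever, and pull the lever it guards all the way towards you. Finish while holding the lever pulled there (it springs back if let go), and leave the tools and the bowl lying about alone.

Things in the scene. Friction and masses are not known exactly. Their poses are not given: they have to be found in the camera images.
- feed_inlet: Fixed crusher inlet. Origin on the bench under the tray's hinge line; x points from tray to hopper (away from the robot), y along the hinge, z up. The grey steel open hopper spans x +12 to +188, y -87 to +87 mm inside; floor 20 above the bench, wall below the tray 115 high, the other three 200 high, 4 thick. The tray hangs before it.
- hopper_floor (a point): Centre of the hopper's floor inside (176 x 174 mm), 20 mm above the bench; axes as feed_inlet.
- tray_hinge (a point): Middle of the tray's hinge line, 122 mm above the bench; the hinge runs along its y axis. Axes as feed_inlet.
- tray_bar (a point): Middle of the tray's handle: a round steel bar 12 mm thick along y, 114 mm clear between the side arms that carry it. Tray down, it lies 155 mm before the hinge line and 32 mm above it, 45 mm clear of the tray's wall. The bar may turn in the fingers, so an upright tool can swing the tray. Axes are the tray's: x towards the hopper, z up.
- feed_tray (a joint): Tilt of the aluminium feed tray, rad: 0 level, grows as the handle is lifted up and over towards the hopper, stop at 1.15. Tray 126 mm wide, from 110 before the hinge to 15 past it, walls 42 high on three sides, open to the hopper; 0.35 kg; sinks back to 0 when let go. Offcuts slide out between 0.5 and 1.0 and may need a second or two near the top.
- lever_stand: Grey cast stand fixed to the bench, a block 160 (x) x 96 (y) x 90 high on a foot plate 200 x 126 x 8. Origin on the bench under its centre; x points away from the robot at yaw 0, y to the left, z up. The stand may be to the left or the right of the inlet. It carries the lever and its safety catch.
- catch_hinge (a point): Point on the catch's hinge line (46 mm to +y of the stand's centre, 97 mm above the bench); the hinge runs along its x axis. Axes as lever_stand.
- catch_bar (a point): Middle of the catch's handle: a round steel bar 12 mm thick along x on two 10 mm posts, 52 mm clear between them, raised 38 mm above the flap at its free edge. Catch down, it lies 83 mm to -y of the hinge line and 38 mm above it (135 mm above the bench). The bar may turn in the fingers. Axes are the catch's.
- catch (a joint): Angle of the safety catch, rad: a flat steel flap 74 x 88 x 7 mm that lies over the lever's slot, before the lever, and blocks it at 0. Grows as the bar is lifted and swung over to the stand's +y side; stop at 2.3. Let go below about 1.2 it falls shut, above about 1.55 it falls open and stays. 0.14 kg.
- lever_hinge (a point): Middle of the lever's hinge, 50 mm above the bench and 30 mm to +x of the stand's centre; the hinge runs along its y axis. Axes as lever_stand.
- lever_bar (a point): Middle of the lever's grip: a round black bar 14 mm thick along y, 64 mm clear between the legs of the D-shaped steel handle, 55 mm above its cross-bar; 150 mm from lever_hinge. At rest the lever leans 0.35 rad away from the robot (bar 81 mm to +x of the stand's centre, 191 mm above the bench). The bar may turn in the fingers.
- run_lever (a joint): Angle of the hold-to-run lever in rad: 0 at rest, grows as it is pulled towards the stand's -x side (towards the robot), stop at 0.7 (leaning 0.35 rad towards the robot). A spring pulls it back to 0: about 2.5 N at the grip at rest, 6 N at the stop. With the catch down it is blocked at about 0.1.
- offcut_a: Loose wooden offcut, block 30 x 26 x 24 mm, lying in the tray at the start; about 30 g. Origin at the centre of its underside.
- offcut_b: Loose wooden offcut, block 32 x 24 x 28 mm, lying in the tray at the start; about 30 g. Origin at the centre of its underside.
- offcut_c: Loose wooden offcut, block 28 x 28 x 20 mm, lying in the tray at the start; about 30 g. Origin at the centre of its underside.
- offcut_d: Loose wooden offcut, dowel end, 32 in diameter, 30 tall, standing upright, sizes in mm, lying in the tray at the start; about 30 g. Origin at the centre of its underside.
- offcut_e: Loose wooden offcut, block 36 x 30 x 22 mm, lying in the tray at the start; about 30 g. Origin at the centre of its underside.
- chisel_rack: Bystander: loose wooden block 90 x 200 x 60 mm with four chisel handles standing in it, 148 mm high in all; on the other side of the inlet from the lever stand. Origin at the centre of its underside.
- wood_bowl: Bystander: loose turned wooden bowl, 100 mm wide, 45 mm high, on the bench before the tray, partly under its handle. Origin at the centre of its underside.
- gouge: Bystander: loose gouge with a wooden handle, 200 mm long, about 30 mm high, lying before the tray, right of the bowl. Origin on the bench under its middle.

How it is judged:
On the way, in this order (a step that is already met when the one before it is completed fails the run):
1. all five offcuts are in the hopper, with the catch still on (x of offcut_a in the frame of hopper_floor between -0.088 and 0.088 m and y of offcut_a in the frame of hopper_floor between -0.087 and 0.087 m and z of offcut_a in the frame of hopper_floor between -0.01 and 0.09 m and x of offcut_b in the frame of hopper_floor between -0.088 and 0.088 m and y of offcut_b in the frame of hopper_floor between -0.087 and 0.087 m and z of offcut_b in the frame of hopper_floor between -0.01 and 0.09 m and x of offcut_c in the frame of hopper_floor between -0.088 and 0.088 m and y of offcut_c in the frame of hopper_floor between -0.087 and 0.087 m and z of offcut_c in the frame of hopper_floor between -0.01 and 0.09 m and x of offcut_d in the frame of hopper_floor between -0.088 and 0.088 m and y of offcut_d in the frame of hopper_floor between -0.087 and 0.087 m and z of offcut_d in the frame of hopper_floor between -0.01 and 0.09 m and x of offcut_e in the frame of hopper_floor between -0.088 and 0.088 m and y of offcut_e in the frame of hopper_floor between -0.087 and 0.087 m and z of offcut_e in the frame of hopper_floor between -0.01 and 0.09 m and value of joint catch below 0.3 rad), for 0.3 s.
2. the catch is flipped over, with the lever still at rest (value of joint catch above 1.6 rad and value of joint run_lever below 0.15 rad), for 0.2 s.
3. the lever is pulled all the way (value of joint run_lever above 0.58 rad and value of joint catch above 1.6 rad), for 0.3 s.
At the end, for the whole second after the job is handed in: All five offcuts lie inside the hopper (under 90 mm above its floor), the tray is down (under 0.2 rad), the catch is flipped (past 1.6 rad), and the robot holds the lever pulled past 0.58 rad, pressing on it with over 1.5 N (all of step 3 and x of offcut_a in the frame of hopper_floor between -0.088 and 0.088 m and y of offcut_a in the frame of hopper_floor between -0.087 and 0.087 m and z of offcut_a in the frame of hopper_floor between -0.01 and 0.09 m and x of offcut_b in the frame of hopper_floor between -0.088 and 0.088 m and y of offcut_b in the frame of hopper_floor between -0.087 and 0.087 m and z of offcut_b in the frame of hopper_floor between -0.01 and 0.09 m and x of offcut_c in the frame of hopper_floor between -0.088 and 0.088 m and y of offcut_c in the frame of hopper_floor between -0.087 and 0.087 m and z of offcut_c in the frame of hopper_floor between -0.01 and 0.09 m and x of offcut_d in the frame of hopper_floor between -0.088 and 0.088 m and y of offcut_d in the frame of hopper_floor between -0.087 and 0.087 m and z of offcut_d in the frame of hopper_floor between -0.01 and 0.09 m and x of offcut_e in the frame of hopper_floor between -0.088 and 0.088 m and y of offcut_e in the frame of hopper_floor between -0.087 and 0.087 m and z of offcut_e in the frame of hopper_floor between -0.01 and 0.09 m and value of joint feed_tray below 0.2 rad and contact force between any of the fingers, the arm and lever_stand above 1.5 N); the arm keeps its last pose, push and grip.
It fails at once if the lever is forced while the catch is on (value of joint run_lever above 0.2 rad and value of joint catch below 1 rad).
It fails at once if a bystander (rack, bowl, gouge) is moved by more than 3 cm (distance of any of chisel_rack, wood_bowl, gouge from where it was at the start of the episode above 0.03 m).
It also fails if it takes over 69 s, if anything falls off the work surface, if the arm or the gripper's body presses on something with over 40 N, if the wrist force passes 120 N, or if a joint passes its speed limit or range.

ROBOT

A 7-joint arm with a two-finger parallel gripper is mounted at the origin on the work surface. World frame = base frame: x ahead of the robot, y to its left, z up, the work surface at z = 0. Lengths are in m, angles in rad, forces in N, time in s.
With the tool pointing down it reaches from about 0.35 to 0.9 m from the base axis. Payload 19.9 kg.
Tool frame: the origin (TCP) lies midway between the tips of the shut fingers; the grasp point (between the pads) lies manip.tcp_to_grasp behind it (manip.tcp_to_grasp is the distance from the TCP to the grasp point, in m); z points along the fingers, y is the line along which they close (so a half turn about z gives the same grasp; the last joint's range is limited). The gripper opens to 85 mm and grips with 20 to 120 N. Pads are 22 mm wide; open, the fingers measure 114 mm over their backs; the gripper's body (76 mm by 85 mm) begins 54 mm behind the grasp point. The pads swing forward as they close: fully open they stand 13 mm farther back than shut.
Start: joints at [1.157, 0.417, -0.01, 1.614, 0.005, 1.111, -0.053], TCP at [0.227, -0.582, 0.231] pointing down, gripper open.
Joint ranges: [-2.81, 2.81], [-0.39, 2.02], [-1.27, 1.25], [0.06, 2.57], [-1.19, 4.33], [0.19, 2], [-2.82, 2.82]. Speed limits (rad/s): [1.89, 1.89, 2.39, 2.39, 3.01, 3.01, 3.01].

INTERFACE

Orientations are given as [roll, pitch, yaw] about the fixed x, y, z axes, in that order (R = Rz(yaw) Ry(pitch) Rx(roll)).
In Python, from bench import manip gives the robot as it stands.
- The arm moves only by the shell command python3 -m jog 'ROWS' [OPENING]. ROWS is JSON, a list of rows, each a list of 2 entries, a list of its own where there are three numbers: the shift along the tool's x, y, z scaled (see below), then the turn about the tool's z scaled (see below). In form: [[[dx, dy, dz], spin], ...]. A call has 1 to 20 rows; each row is the pose to reach, as a shift and turn from the pose commanded when the call began, along the tool's axes at that moment; what a row does not reach only later rows make up. The controller multiplies each number of a shift by 0.15 m and each number of a turn by 0.5 rad. A row lasts 1/8 s, in which the tool goes at most 62.5 mm and 10.7 degrees, less where a joint would pass 70% of its speed; a pose out of reach is approached as far as the arm can. A call with a number of a shift or a turn outside -1 to 1 is refused whole. A call with a gripper value outside its range is refused whole. OPENING is the opening, from 0 (shut) to 1 (fully open), set as the call begins (- or left out, the last holds). The fingers move at their own pace and stop on an object; the grip force is fixed at half the most. Time passes only in rows, so rows that repeat a pose let the fingers close. It gives the time, the measured TCP pose, the force, the opening and the grip force at its end, in the units of the state.
- manip.get_obs(): the state, without advancing time (a new reading comes with each control period).
- manip.grab_frame(name): name is "scene" or "top"; returns the picture (400x640x3 uint8, red, green, blue); there is no depth.
- manip.camera_info(name): a dict with "fx", "fy", "cx", "cy" (pixels), "origin" and "orientation" of the camera in the world. Camera axes: x right, y down, z forward; pixel columns grow to the right and rows downward; lengths in m; the calibration is good to about 2 mm. A picture is of the moment at which its call begins. camera_info takes no time and is no camera call.
- manip.job_done(): hands the job in; it is judged then, once.
The state is a dict: "clock": time; "joint_pos": joint angles; "joint_velocities": joint speeds; "tau": joint torques, N m; "tcp_pos": TCP position; "tool_rot": TCP orientation; "contact_force": force on the tool from outside, world axes, zero at the start; "ft_torque": the same for the moment, N m; "gripper_width": opening from 0.0 (shut) to 1.0 (fully open); "finger_force": force on a finger pad.
Only numpy, scipy, OpenCV 4.12 (cv2) and the standard library are available. Lean on these libraries where they do the work, as an engineer would, in place of code of your own. Each camera call takes 0.05 s, during which the arm holds its last target. There are 200 camera calls.

## Working session

There is one attempt and no reset: what is moved stays moved. The work goes in short steps, Python scripts to look and compute and a shell command to move; the robot and the scene stay as the last step left them, time stands still between calls to the robot, and variables do not carry over. Pictures are saved under pics/ and viewed, at most 10 in all, crops included, and the job is handed in when it is done.

```bash
mkdir -p pics; ls; python3 - <<'E'
from bench import manip
import cv2
for n in("scene","top"):
    c=manip.camera_info(n);print(n,c)
    cv2.imwrite(f"pics/{n}0.png",manip.grab_frame(n)[:,:,::-1])
print(manip.get_obs(),manip.tcp_to_grasp)
E
```

```text
pics
scene {'fx': 514.038219029887, 'fy': 514.038219029887, 'cx': 318.2014013457437, 'cy': 202.73701042035282, 'origin': array([1.27504398, 0.51633967, 0.85671914]), 'orientation': array([-2.29667772, -0.00487412,  2.21477849])}
top {'fx': 415.7816830678929, 'fy': 415.7816830678929, 'cx': 314.9946517533008, 'cy': 199.82744955769653, 'origin': array([0.42647414, 0.01929898, 1.0442861 ]), 'orientation': array([-2.95981305, -0.02768529, -1.58549787])}
{'clock': 0.1, 'joint_pos': array([ 1.15752414,  0.41793609, -0.01029288,  1.61410515,  0.00469931,
        1.11068478, -0.05298484]), 'joint_velocities': array([ 0.00088209, -0.00082224,  0.00051486, -0.00254748,  0.00196001,
        0.00013494,  0.0004347 ]), 'tau': array([ 7.87665831e-04, -8.65820861e+01,  6.80208821e-01, -4.35642958e+01,
        1.91592670e-02,  5.02329945e-03, -1.72549233e-05]), 'tcp_pos': array([ 0.22691723, -0.5820233 ,  0.23071297]), 'tool_rot': array([-3.14048646e+00,  8.94259694e-05,  3.71785797e-01]), 'contact_force': array([-0.21776406,  0.14222409,  0.15547672]), 'ft_torque': array([-0.00581856, -0.03292983,  0.02426154]), 'finger_force': 0.0, 'gripper_width': 0.9995791771342016} 0.0187
```

View pics/scene0.png

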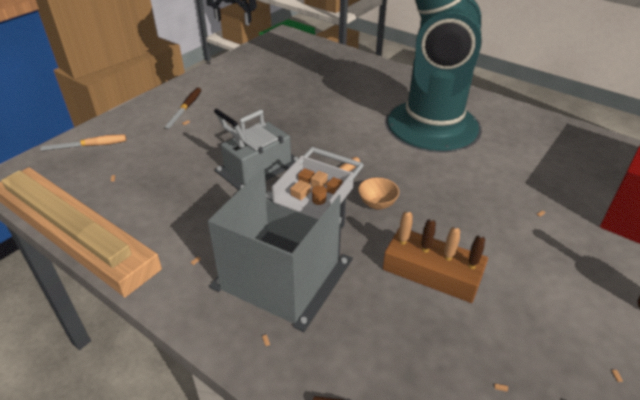

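View pics/top0.png

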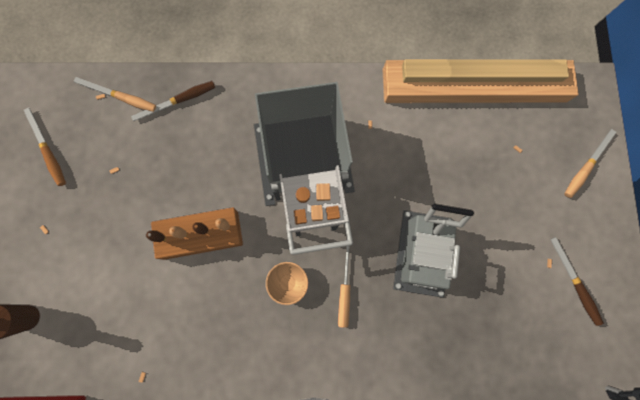

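The top view shows the inlet at about (305,150) px, the tray bar at about (320,247) and the stand at (430,255), to the right. The catch bar is near (456,262) and the black lever grip near (453,210). The bowl is at (287,284) and the gouge at (346,290). I'll zoom in for accurate points.

```bash
python3 - <<'E'
import cv2
t=cv2.imread("pics/top0.png")[75:305,240:500];cv2.imwrite("pics/tc.png",cv2.resize(t,None,fx=2.6,fy=2.6,interpolation=cv2.INTER_CUBIC)) if 0 else None
def crop(f,x0,y0,w,h,k,o):
    a=cv2.resize(cv2.imread(f)[y0:y0+h,x0:x0+w],None,fx=k,fy=k,interpolation=cv2.INTER_CUBIC)
    for x in range((x0+19)//20*20,x0+w,20): cv2.line(a,((x-x0)*k,0),((x-x0)*k,6),(0,255,255),1);cv2.putText(a,str(x),((x-x0)*k,16),0,.35,(0,255,255))
    for y in range((y0+19)//20*20,y0+h,20): cv2.line(a,(0,(y-y0)*k),(6,(y-y0)*k),(0,255,255),1);cv2.putText(a,str(y),(8,(y-y0)*k+4),0,.35,(0,255,255))
    cv2.imwrite(o,a)
crop("pics/top0.png",245,160,240,145,3,"pics/tc.png")
crop("pics/scene0.png",200,95,185,148,4,"pics/sc.png")
E
```

```text
(no output)
```

View pics/tc.png

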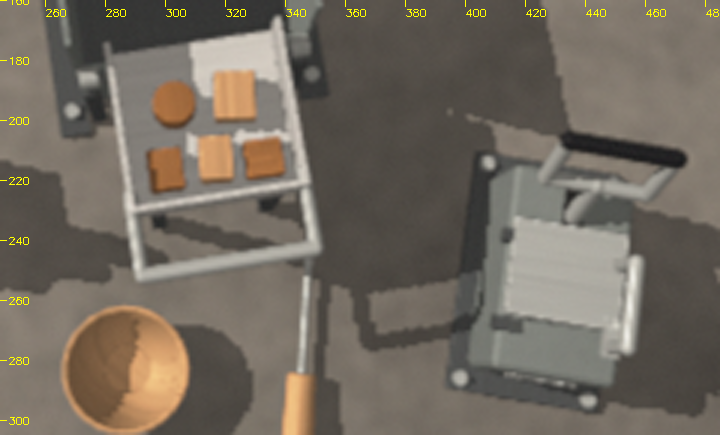

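View pics/sc.png

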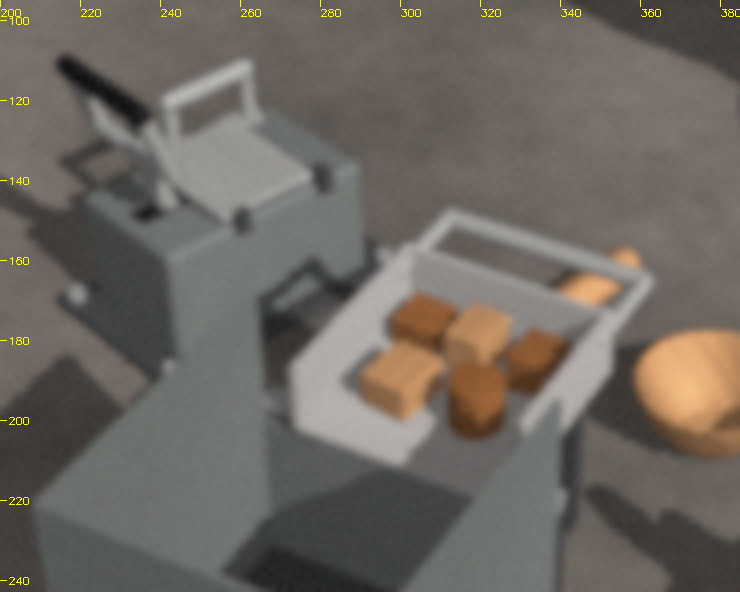

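The crops give the same points in both views. Tray bar ends are at top (291.7,251) and (350,243.5), matching scene (361,165) and (313,148.5). Catch bar ends are at top (456.3,247.3) and (454,276.7), matching scene (242,120) and (262.5,111.5). Lever grip ends are at top (435,206.7) and (471.7,213.3), matching scene (235.5,123) and (216.5,111). I'll triangulate these.

```bash
cat > h.py <<'E'
from bench import manip
import numpy as np
from scipy.spatial.transform import Rotation as R
C={n:manip.camera_info(n) for n in("scene","top")}
def ray(n,p):
    c=C[n];d=R.from_euler("xyz",c["orientation"]).apply([(p[0]-c["cx"])/c["fx"],(p[1]-c["cy"])/c["fy"],1]);return c["origin"],d/np.linalg.norm(d)
def tri(pt,ps):
    A=np.zeros((3,3));b=np.zeros(3);rs=[ray("top",pt),ray("scene",ps)]
    for o,d in rs: M=np.eye(3)-np.outer(d,d);A+=M;b+=M@o
    x=np.linalg.solve(A,b);return x,[np.linalg.norm(np.cross(x-o,d)) for o,d in rs][0]*2
def proj(n,x):
    c=C[n];v=R.from_euler("xyz",c["orientation"]).inv().apply(np.asarray(x)-c["origin"]);return v[...,:2]/v[...,2:]*[c["fx"],c["fy"]]+[c["cx"],c["cy"]]
def plane(n,p,z): o,d=ray(n,p);return o+d*(z-o[2])/d[2]
E
python3 - <<'E'
from h import *
np.set_printoptions(precision=4,suppress=True)
P={k:tri(*v) for k,v in dict(trayL=((291.7,251),(361,165)),trayR=((350,243.5),(313,148.5)),catF=((456.3,247.3),(242,120)),catN=((454,276.7),(262.5,111.5)),levL=((435,206.7),(235.5,123)),levR=((471.7,213.3),(216.5,111))).items()}
for k,v in P.items(): print(k,v)
for a,b,z in(("trayL","trayR",.154),("catF","catN",.135),("levL","levR",.191)):
    m=(P[a][0]+P[b][0])/2;d=P[b][0]-P[a][0];print(a,m,np.linalg.norm(d),np.degrees(np.arctan2(d[1],d[0])))
for p in((407.7,214),(398.3,286),(441,293.7)):print(plane("top",p,.008))
for p in((287,284),):print("bowl",plane("top",p,.045))
for p in((346,245),(346,325)):print("gouge",plane("top",p,.02))
for p in((152,222),(238,208),(242,245),(156,258)):print("rack",plane("top",p,.06))
E
```

```text
trayL (array([0.4796, 0.0435, 0.154 ]), np.float64(0.0002332632736951562))
trayR (array([ 0.4939, -0.0813,  0.1535]), np.float64(0.00038509099526866695))
catF (array([ 0.4844, -0.318 ,  0.1351]), np.float64(0.0009576386386669105))
catN (array([ 0.42  , -0.307 ,  0.1338]), np.float64(0.002529333202260053))
levL (array([ 0.5654, -0.2574,  0.1916]), np.float64(0.0016093156211092548))
levR (array([ 0.5511, -0.3353,  0.1884]), np.float64(0.0015209066174113924))
trayL [ 0.4868 -0.0189  0.1538] 0.1255931631070538 -83.44382843031435
catF [ 0.4522 -0.3125  0.1344] 0.06531813647945416 170.31113889821202
levL [ 0.5582 -0.2964  0.19  ] 0.0793376982720763 -100.39036978246733
[ 0.5778 -0.2468  0.008 ]
[ 0.3995 -0.2137  0.008 ]
[ 0.3794 -0.3181  0.008 ]
bowl [0.4091 0.0578 0.045 ]
gouge [ 0.5006 -0.0865  0.02  ]
gouge [ 0.3109 -0.0812  0.02  ]
rack [0.5576 0.3748 0.06  ]
rack [0.589  0.1735 0.06  ]
rack [0.5008 0.1625 0.06  ]
rack [0.4732 0.3609 0.06  ]
```

```bash
cat >> h.py <<'E'
def rows(wps,p=None,yaw=None):
    """world waypoints (x,y,z,yaw) -> rows relative to the present pose"""
    o=manip.get_obs()
    if p is None: p=o["tcp_pos"];yaw=o["tool_rot"][2]
    c,s=np.cos(yaw),np.sin(yaw);B=np.array([[c,s,0],[s,-c,0],[0,0,-1]]) # rows: tool axes
    out=[]
    for w in wps:
        d=B@(np.array(w[:3])-p)/.15; out.append([list(map(float,d.round(3))),round(float(-((w[3]-yaw+np.pi)%(2*np.pi)-np.pi)/.5),3)])
    return out
def leg(w,n):
    """split a long move into n calls, each from the end of the previous one"""
    o=manip.get_obs();a=np.r_[o["tcp_pos"],o["tool_rot"][2]];w=np.array(w)
    for i in range(n):
        q=a+(w-a)*i/n;print(rows([a+(w-a)*(i+1)/n],q[:3],q[3]))
YT=.114;XT=np.array([np.cos(YT),np.sin(YT),0]);BT=np.array([.4868,-.0189,.154]);HT=BT+.155*XT-[0,0,.032]
YS=-.178;XS=np.array([np.cos(YS),np.sin(YS),0]);Y_S=np.array([-XS[1],XS[0],0])
SC=np.array([.4785,-.2822,0]);G=np.array([0,0,manip.tcp_to_grasp])
E
python3 - <<'E'
from h import *
leg([.4868,-.0189,.27,YT+np.pi/2],5)
E
```

```text
[[[0.596, -0.574, -0.052], -0.525]]
[[[0.724, -0.399, -0.052], -0.525]]
[[[0.803, -0.198, -0.052], -0.525]]
[[[0.827, 0.018, -0.052], -0.525]]
[[[0.794, 0.232, -0.052], -0.525]]
```

```bash
python3 -m jog '[[[0.6,-0.57,-0.4],-0.525],[[0.6,-0.57,-0.4],-0.525],[[0.6,-0.57,-0.4],-0.525],[[0.6,-0.57,-0.4],-0.525]]' 0.4
python3 -m jog '[[[0.72,-0.4,-0.2],-0.525],[[0.72,-0.4,-0.2],-0.525],[[0.72,-0.4,-0.2],-0.525],[[0.72,-0.4,-0.2],-0.525]]'
python3 -m jog '[[[0.8,-0.2,0],-0.525],[[0.8,-0.2,0],-0.525],[[0.8,-0.2,0],-0.525],[[0.8,-0.2,0],-0.525]]'
python3 -m jog '[[[0.83,0.02,0],-0.525],[[0.83,0.02,0],-0.525],[[0.83,0.02,0],-0.525],[[0.83,0.02,0],-0.525]]'
python3 - <<'E'
from h import *
leg([*BT[:2],.25,YT+np.pi/2],1)
E
```

```text
clock: 0.6
tcp_pos: [0.28, -0.4698, 0.2915]
tool_rot: [3.141, 0.0, 0.635]
contact_force: [-0.3, -0.7, -0.2]
gripper_width: 0.399
finger_force: 0.0
clock: 1.1
tcp_pos: [0.3304, -0.3588, 0.3205]
tool_rot: [-3.14, 0.0, 0.894]
contact_force: [-0.8, -0.8, 0.2]
gripper_width: 0.402
finger_force: 0.0
clock: 1.6
tcp_pos: [0.3821, -0.2467, 0.3207]
tool_rot: [-3.14, -0.0, 1.156]
contact_force: [0.4, -0.6, 0.2]
gripper_width: 0.395
finger_force: 0.0
clock: 2.1
tcp_pos: [0.435, -0.134, 0.3208]
tool_rot: [-3.141, -0.0, 1.419]
contact_force: [-0.2, -0.3, 0.7]
gripper_width: 0.402
finger_force: 0.0
[[[0.811, 0.225, 0.472], -0.533]]
```

```bash
python3 -m jog '[[[0.811,0.225,0.472],-0.533],[[0.811,0.225,0.472],-0.533],[[0.811,0.225,0.472],-0.533],[[0.811,0.225,0.472],-0.533],[[0.811,0.225,0.472],-0.533]]'
python3 - <<'E'
from h import *
import cv2
print(manip.get_obs()["tcp_pos"]); leg([*BT[:2],.134,YT+np.pi/2],1)
a=manip.grab_frame("top")[150:310,240:440,::-1];b=manip.grab_frame("scene")[60:220,230:430,::-1]
cv2.imwrite("pics/p1.png",cv2.resize(cv2.hconcat([a,b]),None,fx=2,fy=2))
E
```

```text
clock: 2.72
tcp_pos: [0.4867, -0.019, 0.2507]
tool_rot: [-3.141, 0.0, 1.685]
contact_force: [0.5, -0.8, -0.2]
gripper_width: 0.401
finger_force: 0.0
[ 0.48668405 -0.01897364  0.25067004]
[[[0.0, 0.001, 0.778], 0.001]]
```

View pics/p1.png

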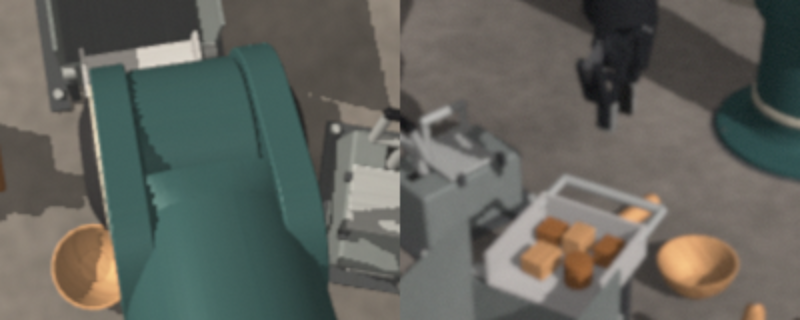

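The scene half shows the open fingers (about (612,110) in the crop) above the tray bar, with nothing touched yet. I'll lower and grip.

```bash
python3 -m jog '[[[0,0,0.3],0],[[0,0,0.5],0],[[0,0,0.65],0],[[0,0,0.778],0],[[0,0,0.778],0],[[0,0,0.778],0]]'
python3 -m jog '[[[0,0,0],0],[[0,0,0],0],[[0,0,0],0],[[0,0,0],0],[[0,0,0],0],[[0,0,0],0]]' 0
python3 - <<'E'
from h import *
p=manip.get_obs()["tcp_pos"];print(p)
W=[]
for th in np.arange(.1,1.11,.1):
    a=np.arctan2(.032,-.155)-th;W.append([*(p+HT+.1583*(np.cos(a)*XT+np.sin(a)*np.array([0,0,1]))-BT),1.685])
for i,r in enumerate(rows(W)):print(i,r)
E
```

```text
clock: 3.58
tcp_pos: [0.4871, -0.0174, 0.1347]
tool_rot: [3.141, 0.0, 1.688]
contact_force: [0.7, -0.3, 0.5]
gripper_width: 0.401
finger_force: 0.0
clock: 4.32
tcp_pos: [0.4871, -0.0171, 0.1347]
tool_rot: [3.141, 0.001, 1.688]
contact_force: [-2.7, -1.1, 8.5]
gripper_width: 0.114
finger_force: 58.4
[ 0.48713755 -0.01712534  0.13466543]
0 [[-0.0, 0.026, -0.102], 0.007]
1 [[-0.0, 0.063, -0.201], 0.007]
2 [[-0.0, 0.109, -0.296], 0.007]
3 [[-0.001, 0.164, -0.386], 0.007]
4 [[-0.001, 0.229, -0.469], 0.007]
5 [[-0.001, 0.301, -0.546], 0.007]
6 [[-0.001, 0.38, -0.616], 0.007]
7 [[-0.002, 0.466, -0.677], 0.007]
8 [[-0.002, 0.558, -0.729], 0.007]
9 [[-0.002, 0.654, -0.772], 0.007]
10 [[-0.003, 0.755, -0.805], 0.007]
```

```bash
python3 -m jog '[[[0,0.013,-0.05],0],[[0,0.026,-0.102],0],[[0,0.045,-0.15],0],[[0,0.063,-0.201],0],[[0,0.086,-0.249],0],[[0,0.109,-0.296],0],[[0,0.136,-0.341],0],[[0,0.164,-0.386],0],[[0,0.196,-0.428],0],[[0,0.229,-0.469],0],[[0,0.265,-0.508],0],[[0,0.301,-0.546],0]]'
```

```text
clock: 5.82
tcp_pos: [0.5288, -0.011, 0.2163]
tool_rot: [-3.135, -0.0, 1.689]
contact_force: [-32.8, 1.2, 23.9]
gripper_width: 0.115
finger_force: 59.7
```

```bash
python3 - <<'E'
from h import *
h=np.array([.1560,-.0287]);r=np.hypot(*h);c=np.array([.0452,.0819])
for th in np.arange(.05,1.16,.05):
    a=np.arctan2(-h[1],-h[0])-th;q=h+r*np.array([np.cos(a),np.sin(a)]);d=(q-c)/.15
    print(round(th,2),"rel c",[0,round(d[0],3),round(-d[1],3)],"rel start",(q/.15).round(3)*[1,-1])
E
```

```text
0.05 rel c [0, np.float64(-0.29), np.float64(0.494)] rel start [ 0.011 -0.052]
0.1 rel c [0, np.float64(-0.277), np.float64(0.443)] rel start [ 0.024 -0.103]
0.15 rel c [0, np.float64(-0.261), np.float64(0.393)] rel start [ 0.04  -0.153]
0.2 rel c [0, np.float64(-0.243), np.float64(0.343)] rel start [ 0.059 -0.203]
0.25 rel c [0, np.float64(-0.222), np.float64(0.295)] rel start [ 0.08  -0.251]
0.3 rel c [0, np.float64(-0.198), np.float64(0.247)] rel start [ 0.103 -0.299]
0.35 rel c [0, np.float64(-0.173), np.float64(0.201)] rel start [ 0.129 -0.345]
0.4 rel c [0, np.float64(-0.145), np.float64(0.156)] rel start [ 0.157 -0.39 ]
0.45 rel c [0, np.float64(-0.115), np.float64(0.113)] rel start [ 0.187 -0.433]
0.5 rel c [0, np.float64(-0.082), np.float64(0.071)] rel start [ 0.219 -0.475]
0.55 rel c [0, np.float64(-0.048), np.float64(0.031)] rel start [ 0.253 -0.515]
0.6 rel c [0, np.float64(-0.012), np.float64(-0.008)] rel start [ 0.29  -0.554]
0.65 rel c [0, np.float64(0.027), np.float64(-0.044)] rel start [ 0.328 -0.59 ]
0.7 rel c [0, np.float64(0.066), np.float64(-0.079)] rel start [ 0.368 -0.625]
0.75 rel c [0, np.float64(0.108), np.float64(-0.112)] rel start [ 0.409 -0.658]
0.8 rel c [0, np.float64(0.151), np.float64(-0.142)] rel start [ 0.453 -0.688]
0.85 rel c [0, np.float64(0.196), np.float64(-0.17)] rel start [ 0.497 -0.716]
0.9 rel c [0, np.float64(0.242), np.float64(-0.196)] rel start [ 0.543 -0.742]
0.95 rel c [0, np.float64(0.289), np.float64(-0.22)] rel start [ 0.591 -0.766]
1.0 rel c [0, np.float64(0.338), np.float64(-0.241)] rel start [ 0.639 -0.787]
1.05 rel c [0, np.float64(0.387), np.float64(-0.26)] rel start [ 0.688 -0.806]
1.1 rel c [0, np.float64(0.437), np.float64(-0.276)] rel start [ 0.739 -0.822]
1.15 rel c [0, np.float64(0.488), np.float64(-0.29)] rel start [ 0.79  -0.836]
```

```bash
python3 -m jog '[[[0,-0.02,-0.015],0],[[0,-0.02,-0.015],0],[[0,0.017,-0.053],0],[[0,0.057,-0.088],0],[[0,0.1,-0.121],0],[[0,0.143,-0.151],0],[[0,0.143,-0.151],0]]'
```

```text
clock: 6.7
tcp_pos: [0.5536, -0.0073, 0.2389]
tool_rot: [3.14, -0.002, 1.69]
contact_force: [1.0, 7.8, -5.7]
gripper_width: 0.115
finger_force: 59.8
```

```bash
python3 -m jog '[[[0,0.045,-0.028],0],[[0,0.091,-0.054],0],[[0,0.138,-0.078],0],[[0,0.187,-0.099],0],[[0,0.236,-0.118],0],[[0,0.236,-0.118],0],[[0,0.236,-0.118],0],[[0,0.236,-0.118],0],[[0,0.236,-0.118],0],[[0,0.236,-0.118],0],[[0,0.236,-0.118],0],[[0,0.236,-0.118],0],[[0,0.236,-0.118],0],[[0,0.236,-0.118],0]]'
python3 - <<'E'
from h import *
import cv2
a=manip.grab_frame("top")[70:230,220:420,::-1];b=manip.grab_frame("scene")[110:330,180:400,::-1]
cv2.imwrite("pics/p2.png",cv2.hconcat([cv2.resize(a,(500,400)),cv2.resize(b,(300*4//3-100,400)) ] ))
E
```

```text
clock: 8.45
tcp_pos: [0.5884, -0.0022, 0.2576]
tool_rot: [3.14, -0.003, 1.691]
contact_force: [-6.4, 10.8, 9.5]
gripper_width: 0.12
finger_force: 59.6
```

View pics/p2.png

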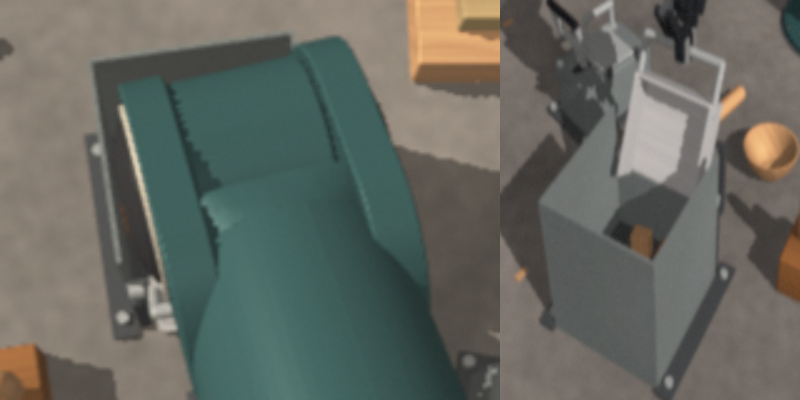

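The tray is up at the stop side and empty, with wooden offcuts visible in the hopper (crop (640,240)). I'll lower it back along the same arc.

```bash
python3 -m jog '[[[0,-0.049,0.02],0],[[0,-0.097,0.041],0],[[0,-0.145,0.065],0],[[0,-0.19,0.091],0],[[0,-0.236,0.119],0],[[0,-0.279,0.15],0],[[0,-0.32,0.182],0],[[0,-0.36,0.217],0],[[0,-0.398,0.254],0],[[0,-0.434,0.294],0],[[0,-0.468,0.335],0],[[0,-0.499,0.378],0],[[0,-0.528,0.421],0],[[0,-0.555,0.467],0],[[0,-0.58,0.514],0]]'
python3 -m jog '[[[0,-0.022,0.049],0],[[0,-0.042,0.098],0],[[0,-0.06,0.148],0],[[0,-0.076,0.198],0],[[0,-0.09,0.25],0],[[0,-0.1,0.301],0],[[0,-0.1,0.301],0],[[0,-0.1,0.301],0]]'
```

```text
clock: 10.42
tcp_pos: [0.5011, -0.0157, 0.1784]
tool_rot: [-3.141, 0.0, 1.688]
contact_force: [-1.0, -0.6, 0.1]
gripper_width: 0.111
finger_force: 62.2
clock: 11.42
tcp_pos: [0.4872, -0.0175, 0.1344]
tool_rot: [3.141, 0.001, 1.688]
contact_force: [-6.6, -4.7, 19.9]
gripper_width: 0.112
finger_force: 70.3
```

```bash
python3 -m jog '[[[0,0,0],0],[[0,0,0],0],[[0,0,0],0],[[0,0,-0.3],0],[[0,0,-0.6],0],[[0,0,-1],0],[[0,0,-1],0],[[0,0,-1],0]]' 0.4
python3 - <<'E'
from h import *
bx=SC-.0*XS
cb=np.array([.4522,-.3125,.135]);print("catch bar in stand frame",(cb-SC)@XS,(cb-SC)@Y_S)
leg([*cb[:2],.285,YS],4)
E
```

```text
clock: 12.42
tcp_pos: [0.4865, -0.017, 0.2835]
tool_rot: [-3.141, 0.0, 1.688]
contact_force: [-0.1, 0.2, -0.7]
gripper_width: 0.396
finger_force: 0.0
catch bar in stand frame -0.020519489981872564 -0.03447797167589518
[[[-0.482, -0.114, -0.003], 0.933]]
[[[-0.482, 0.115, -0.003], 0.933]]
[[[-0.379, 0.319, -0.003], 0.933]]
[[[-0.195, 0.456, -0.003], 0.933]]
```

```bash
python3 -m jog '[[[-0.482,-0.114,0],0.933],[[-0.482,-0.114,0],0.933],[[-0.482,-0.114,0],0.933],[[-0.482,-0.114,0],0.933]]'
python3 -m jog '[[[-0.482,0.115,0],0.933],[[-0.482,0.115,0],0.933],[[-0.482,0.115,0],0.933],[[-0.482,0.115,0],0.933]]'
python3 -m jog '[[[-0.379,0.319,0],0.933],[[-0.379,0.319,0],0.933],[[-0.379,0.319,0],0.933],[[-0.379,0.319,0],0.933]]'
python3 -m jog '[[[-0.195,0.456,0],0.933],[[-0.195,0.456,0],0.933],[[-0.195,0.456,0],0.933],[[-0.195,0.456,0],0.933],[[-0.195,0.456,0],0.933]]'
python3 - <<'E'
from h import *
cb=SC-.0205*XS-.036*Y_S
leg([*cb[:2],.116,YS],2)
import cv2
a=manip.grab_frame("top")[75:275,200:450,::-1];b=manip.grab_frame("scene")[50:310,160:420,::-1]
cv2.imwrite("pics/p3.png",cv2.hconcat([cv2.resize(a,(400,320)),cv2.resize(b,(400,400))[:320]]))
E
```

```text
clock: 12.92
tcp_pos: [0.4778, -0.0906, 0.2826]
tool_rot: [-3.139, -0.0, 1.222]
contact_force: [0.0, 0.1, -0.4]
gripper_width: 0.401
finger_force: 0.0
clock: 13.42
tcp_pos: [0.4695, -0.1642, 0.2831]
tool_rot: [-3.14, 0.0, 0.758]
contact_force: [-0.3, 0.1, 0.5]
gripper_width: 0.403
finger_force: 0.0
clock: 13.92
tcp_pos: [0.4611, -0.238, 0.2834]
tool_rot: [-3.141, 0.0, 0.293]
contact_force: [-0.0, -0.9, -1.0]
gripper_width: 0.403
finger_force: 0.0
clock: 14.55
tcp_pos: [0.4527, -0.3118, 0.2837]
tool_rot: [-3.141, 0.0, -0.173]
contact_force: [-0.1, -0.5, -0.1]
gripper_width: 0.402
finger_force: 0.0
[[[-0.001, 0.008, 0.559], 0.005]]
[[[-0.001, 0.008, 0.559], 0.005]]
```

View pics/p3.png

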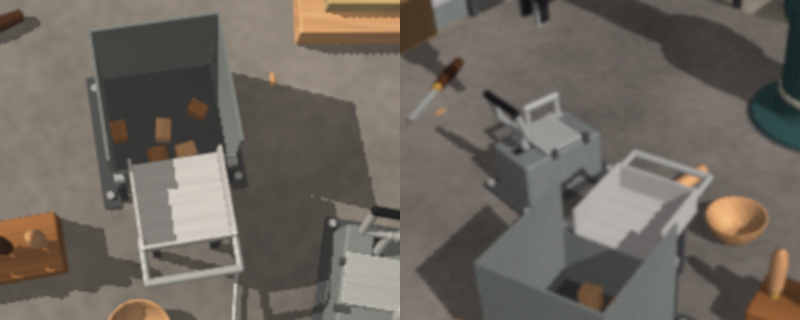

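All five offcuts are on the hopper floor (top crop (118,131), (163,130), (197,108), (159,153), (186,149)). The tray is down and empty, and the catch and lever are untouched. I'll lower onto the catch bar.

```bash
python3 -m jog '[[[0,0.016,0.3],0.01],[[0,0.016,0.55],0.01],[[0,0.016,0.7],0.01],[[0,0.016,0.7],0.01]]'
python3 -m jog '[[[0,0,0.2],0],[[0,0,0.3],0],[[0,0,0.418],0],[[0,0,0.418],0],[[0,0,0.418],0]]'
python3 -m jog '[[[0,0,0],0],[[0,0,0],0],[[0,0,0],0],[[0,0,0],0],[[0,0,0],0],[[0,0,0],0]]' 0
python3 - <<'E'
from h import *
h=np.array([.083,-.038]);r=np.hypot(*h)
for th in np.arange(.1,2.01,.1):
    a=np.arctan2(-h[1],-h[0])-th;q=h+r*np.array([np.cos(a),np.sin(a)])
    print(round(th,2),[0,*(-q/.15).round(3)])   # tool y = -stand y, tool z = down
E
```

```text
clock: 15.15
tcp_pos: [0.4515, -0.3141, 0.1776]
tool_rot: [-3.14, 0.002, -0.181]
contact_force: [-1.5, -0.5, 0.4]
gripper_width: 0.4
finger_force: 0.0
clock: 15.78
tcp_pos: [0.4525, -0.3148, 0.1167]
tool_rot: [3.141, -0.001, -0.183]
contact_force: [0.2, 0.2, -0.6]
gripper_width: 0.394
finger_force: 0.0
clock: 16.52
tcp_pos: [0.4528, -0.313, 0.1167]
tool_rot: [-3.14, -0.0, -0.181]
contact_force: [0.5, 11.6, 8.4]
gripper_width: 0.115
finger_force: 58.5
0.1 [0, np.float64(-0.028), np.float64(-0.054)]
0.2 [0, np.float64(-0.061), np.float64(-0.105)]
0.3 [0, np.float64(-0.1), np.float64(-0.152)]
0.4 [0, np.float64(-0.142), np.float64(-0.195)]
0.5 [0, np.float64(-0.189), np.float64(-0.234)]
0.6 [0, np.float64(-0.24), np.float64(-0.268)]
0.7 [0, np.float64(-0.293), np.float64(-0.297)]
0.8 [0, np.float64(-0.35), np.float64(-0.32)]
0.9 [0, np.float64(-0.408), np.float64(-0.338)]
1.0 [0, np.float64(-0.468), np.float64(-0.349)]
1.1 [0, np.float64(-0.528), np.float64(-0.355)]
1.2 [0, np.float64(-0.589), np.float64(-0.354)]
1.3 [0, np.float64(-0.649), np.float64(-0.348)]
1.4 [0, np.float64(-0.709), np.float64(-0.335)]
1.5 [0, np.float64(-0.767), np.float64(-0.317)]
1.6 [0, np.float64(-0.823), np.float64(-0.292)]
1.7 [0, np.float64(-0.876), np.float64(-0.263)]
1.8 [0, np.float64(-0.926), np.float64(-0.228)]
1.9 [0, np.float64(-0.972), np.float64(-0.188)]
2.0 [0, np.float64(-1.014), np.float64(-0.144)]
```

```bash
python3 -m jog '[[[0,-0.015,0],0],[[0,-0.04,-0.054],0],[[0,-0.056,-0.08],0],[[0,-0.073,-0.105],0],[[0,-0.092,-0.129],0],[[0,-0.112,-0.152],0],[[0,-0.132,-0.174],0],[[0,-0.154,-0.195],0],[[0,-0.177,-0.215],0],[[0,-0.2,-0.234],0],[[0,-0.2,-0.234],0]]'
```

```text
clock: 17.9
tcp_pos: [0.4575, -0.2871, 0.1526]
tool_rot: [3.139, -0.002, -0.184]
contact_force: [-4.5, -11.7, 10.4]
gripper_width: 0.109
finger_force: 58.7
```

```bash
python3 -m jog '[[[0,0.006,-0.008],0],[[0,-0.02,-0.026],0],[[0,-0.047,-0.043],0],[[0,-0.074,-0.058],0],[[0,-0.101,-0.072],0],[[0,-0.13,-0.084],0],[[0,-0.159,-0.095],0],[[0,-0.188,-0.105],0],[[0,-0.217,-0.114],0],[[0,-0.247,-0.12],0],[[0,-0.278,-0.125],0],[[0,-0.278,-0.125],0]]'
```

```text
clock: 19.4
tcp_pos: [0.4654, -0.2442, 0.1709]
tool_rot: [3.141, -0.001, -0.183]
contact_force: [-4.0, -0.7, 13.1]
gripper_width: 0.112
finger_force: 63.1
```

```bash
python3 -m jog '[[[0,0,-0.01],0],[[0,-0.03,-0.014],0],[[0,-0.061,-0.016],0],[[0,-0.093,-0.016],0],[[0,-0.124,-0.015],0],[[0,-0.155,-0.013],0],[[0,-0.186,-0.009],0],[[0,-0.217,-0.003],0],[[0,-0.248,0.005],0],[[0,-0.278,0.013],0],[[0,-0.308,0.023],0],[[0,-0.308,0.023],0]]'
```

```text
clock: 20.9
tcp_pos: [0.4739, -0.1975, 0.1669]
tool_rot: [-3.141, -0.0, -0.182]
contact_force: [-0.5, 4.7, 9.3]
gripper_width: 0.116
finger_force: 60.6
```

```bash
python3 -m jog '[[[0,-0.029,0.012],0],[[0,-0.058,0.026],0],[[0,-0.086,0.04],0],[[0,-0.113,0.056],0],[[0,-0.139,0.073],0],[[0,-0.164,0.092],0],[[0,-0.188,0.112],0],[[0,-0.212,0.134],0],[[0,-0.212,0.134],0],[[0,-0.212,0.134],0]]'
python3 -m jog '[[[0,0,0],0],[[0,0,0],0],[[0,0,0],0],[[0,0,0],0],[[0,0,-0.2],0],[[0,0,-0.4],0],[[0,0,-0.7],0],[[0,0,-1],0],[[0,0,-1],0],[[0,0,-1],0]]' 0.7
python3 - <<'E'
from h import *
lb=SC+.079*XS;print(lb)
leg([*lb[:2],.30,YS+np.pi/2],4)
import cv2
a=manip.grab_frame("top")[160:310,340:500,::-1];b=manip.grab_frame("scene")[60:260,180:380,::-1]
cv2.imwrite("pics/p4.png",cv2.hconcat([cv2.resize(a,(400,375)),cv2.resize(b,(375,375))]))
E
```

```text
clock: 22.15
tcp_pos: [0.4795, -0.1677, 0.1463]
tool_rot: [3.141, -0.0, -0.183]
contact_force: [3.9, -3.7, 0.1]
gripper_width: 0.119
finger_force: 60.7
clock: 23.4
tcp_pos: [0.479, -0.1674, 0.2958]
tool_rot: [-3.142, 0.001, -0.183]
contact_force: [0.2, -0.5, 0.1]
gripper_width: 0.704
finger_force: 0.0
[ 0.55625178 -0.29618786  0.        ]
[[[0.166, 0.188, -0.007], -0.788]]
[[[0.081, 0.237, -0.007], -0.788]]
[[[-0.016, 0.25, -0.007], -0.788]]
[[[-0.111, 0.224, -0.007], -0.788]]
```

View pics/p4.png

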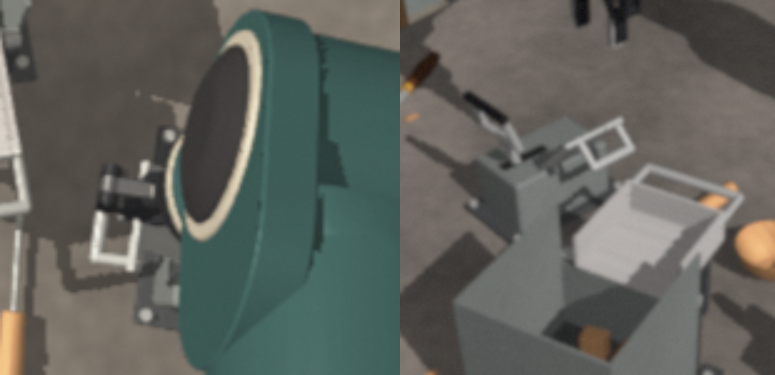

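The catch now lies flipped to the inlet side (scene crop bar at (607,145)), and the lever is still at rest (grip at (487,107)). I'll move over the lever grip.

```bash
python3 -m jog '[[[0.166,0.188,-0.05],-0.788],[[0.166,0.188,-0.05],-0.788],[[0.166,0.188,-0.05],-0.788],[[0.166,0.188,-0.05],-0.788]]' 0.5
python3 -m jog '[[[0.081,0.237,0],-0.788],[[0.081,0.237,0],-0.788],[[0.081,0.237,0],-0.788],[[0.081,0.237,0],-0.788]]'
python3 -m jog '[[[-0.016,0.25,0],-0.788],[[-0.016,0.25,0],-0.788],[[-0.016,0.25,0],-0.788],[[-0.016,0.25,0],-0.788]]'
python3 -m jog '[[[-0.111,0.224,0],-0.788],[[-0.111,0.224,0],-0.788],[[-0.111,0.224,0],-0.788],[[-0.111,0.224,0],-0.788],[[-0.111,0.224,0],-0.788]]'
python3 - <<'E'
from h import *
lb=SC+.080*XS
leg([*lb[:2],.172,YS+np.pi/2],1)
for t in np.arange(.05,.75,.05):
    l=.35-t;print(round(t,2),((.15*np.sin(l)-.15*np.sin(.35))/.15).round(3),(-(.15*np.cos(l)-.15*np.cos(.35))/.15).round(3))
E
```

```text
clock: 24.0
tcp_pos: [0.4984, -0.1994, 0.3034]
tool_rot: [-3.141, 0.001, 0.208]
contact_force: [-0.1, 0.0, 0.2]
gripper_width: 0.502
finger_force: 0.0
clock: 24.5
tcp_pos: [0.5179, -0.2315, 0.3039]
tool_rot: [-3.142, 0.0, 0.601]
contact_force: [0.2, 0.2, -0.8]
gripper_width: 0.499
finger_force: 0.0
clock: 25.0
tcp_pos: [0.5373, -0.2636, 0.3041]
tool_rot: [3.141, 0.0, 0.994]
contact_force: [-0.4, -0.5, -1.0]
gripper_width: 0.503
finger_force: 0.0
clock: 25.62
tcp_pos: [0.5566, -0.2959, 0.3041]
tool_rot: [3.141, 0.0, 1.39]
contact_force: [0.8, 0.3, 0.1]
gripper_width: 0.499
finger_force: 0.0
[[[-0.002, 0.005, 0.881], -0.005]]
0.05 -0.047 -0.016
0.1 -0.095 -0.03
0.15 -0.144 -0.041
0.2 -0.193 -0.049
0.25 -0.243 -0.056
0.3 -0.293 -0.059
0.35 -0.343 -0.061
0.4 -0.393 -0.059
0.45 -0.443 -0.056
0.5 -0.492 -0.049
0.55 -0.542 -0.041
0.6 -0.59 -0.03
0.65 -0.638 -0.016
0.7 -0.686 -0.0
```

```bash
python3 -m jog '[[[0,0.005,0.3],0],[[0,0.005,0.55],0],[[0,0.005,0.72],0],[[0,0.005,0.881],0],[[0,0.005,0.881],0],[[0,0.005,0.881],0]]'
python3 -m jog '[[[0,0,0],0],[[0,0,0],0],[[0,0,0],0],[[0,0,0],0],[[0,0,0],0],[[0,0,0],0]]' 0
```

```text
clock: 26.38
tcp_pos: [0.5579, -0.2964, 0.1729]
tool_rot: [3.14, 0.0, 1.392]
contact_force: [0.8, -0.1, 0.9]
gripper_width: 0.5
finger_force: 0.0
clock: 27.12
tcp_pos: [0.5583, -0.2967, 0.1727]
tool_rot: [3.139, 0.0, 1.393]
contact_force: [3.9, -0.4, 5.5]
gripper_width: 0.136
finger_force: 58.7
```

Gripped: the opening of 0.136 is about 12 mm, close to the 14 mm bar. Next I'll pull along the arc.

```bash
python3 -m jog '[[[0,-0.047,-0.016],0],[[0,-0.095,-0.03],0],[[0,-0.144,-0.041],0],[[0,-0.193,-0.049],0],[[0,-0.243,-0.056],0],[[0,-0.293,-0.059],0],[[0,-0.343,-0.061],0],[[0,-0.343,-0.061],0]]'
```

```text
clock: 28.12
tcp_pos: [0.5079, -0.2875, 0.1825]
tool_rot: [3.138, 0.001, 1.393]
contact_force: [5.2, 0.8, 12.2]
gripper_width: 0.141
finger_force: 60.9
```

```bash
python3 -m jog '[[[0,-0.05,0.002],0],[[0,-0.1,0.005],0],[[0,-0.149,0.012],0],[[0,-0.199,0.02],0],[[0,-0.247,0.031],0],[[0,-0.295,0.045],0],[[0,-0.33,0.056],0],[[0,-0.33,0.056],0],[[0,-0.33,0.056],0],[[0,-0.33,0.056],0]]'
python3 - <<'E'
from h import *
p=manip.get_obs()["tcp_pos"];d=(p-SC)@XS;print("bar x in stand",d,"lever angle",.35-np.arcsin((d-.03)/.15))
import cv2
a=manip.grab_frame("top")[70:310,220:480,::-1];b=manip.grab_frame("scene")[60:260,180:380,::-1]
cv2.imwrite("pics/p5.png",cv2.hconcat([cv2.resize(a,(400,370)),cv2.resize(b,(370,370))]))
E
```

```text
clock: 29.38
tcp_pos: [0.4594, -0.2788, 0.1738]
tool_rot: [3.138, 0.001, 1.394]
contact_force: [3.5, 0.9, 12.4]
gripper_width: 0.141
finger_force: 61.6
bar x in stand -0.019394143592446792 lever angle 0.6855560841476351
```

View pics/p5.png

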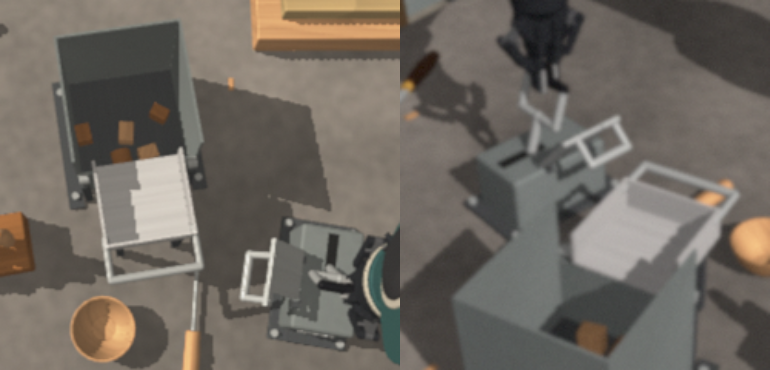

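The lever is leaning towards the robot in the fingers at about 0.685 rad. The catch is open, the tray is down, all five offcuts are in the hopper and the bystanders haven't moved. I'll hand in.

```bash
python3 -m jog '[[[0,0,0],0],[[0,0,0],0],[[0,0,0],0],[[0,0,0],0]]'; python3 -c "
from bench import manip
print(manip.job_done())"
```

```text
clock: 29.98
tcp_pos: [0.4594, -0.2788, 0.1738]
tool_rot: [3.138, 0.001, 1.394]
contact_force: [3.7, 0.1, 11.0]
gripper_width: 0.138
finger_force: 61.6
the job is handed in; nothing more can be done
None
```

I handed the job in at about 30 s, and it returned no verdict: all five offcuts are in the hopper, the tray is down, the catch is flipped open, the lever is held at about 0.69 rad (measured from the tool position), and the bowl, gouge and rack were not touched.

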